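# Close and clamp the thermal cycler lid

### The arm

A 6-joint arm with a two-finger parallel gripper is mounted at the origin on the work surface. World frame = base frame: x ahead of the robot, y to its left, z up, the work surface at z = 0. Lengths are in m, angles in rad, forces in N, time in s.
With the tool pointing down it reaches from about 0.3 to 0.75 m from the base axis. Payload 8.5 kg.
Tool frame: the origin (TCP) lies between the finger pads; the fingertips stand 11 mm ahead of it and the grasp point (between the pads) lies 8 mm behind it; z points along the fingers, y is the direction in which the jaws open and shut (so a half turn about z gives the same grasp; the last joint's range is limited). The gripper opens to 88 mm and grips with 3 to 60 N. Pads are 18 mm wide; open, the fingers measure 123 mm over their backs; the gripper's body (75 mm by 187 mm) begins 45 mm behind the grasp point.
Start: joints at [-0.215, 0.381, 1.297, -0, 1.464, -0.215], TCP at [0.55, 0, 0.25] pointing down, gripper open.
Joint ranges: [-3.11, 3.11], [-0.89, 2.33], [0.22, 2.48], [-1.42, 4.56], [0.17, 2.85], [-2.88, 2.88]. Speed limits (rad/s): [2.39, 2.39, 3.14, 3.14, 3.14, 3.14].

### API

Orientations are given as a rotation vector (axis times angle).
In Python, from workcell import get_obs, capture, camera_params, sign_off gives the robot as it stands.
- The arm moves only by the tool drive_tool, never from a script. Its argument "series" is text: rows parted by semicolons, each of 5 numbers parted by spaces: the closure, from -1 (fully open) to 1 (shut), then the shift along the world's x, y, z in mm, then the turn about the world's z in rad. In form: gripper dx dy dz yaw; .... A call has 1 to 5 rows; each row shifts and turns the commanded pose from where the row before left it; what a row does not reach is not made up. A row lasts 1/10 s, in which the tool goes at most 50 mm and 8.59 degrees, less where a joint would pass 70% of its speed; a pose out of reach is approached as far as the arm can. A call with a gripper value outside its range is refused whole. The fingers move at their own pace and stop on an object; "force" is the grip in N (left out, the last holds). Time passes only in rows, so rows that do not move let the fingers close. It gives the time, the measured TCP pose, the force and the opening at its end, in the units of the state.
- get_obs(): the state, without advancing time (a new reading comes with each control period).
- capture(name): name is "scene" or "side" or "wrist"; returns the picture (480x640x3 uint8, red, green, blue); there is no depth.
- camera_params(name): a dict with "fx", "fy", "cx", "cy" (pixels), "pose" (4x4, takes a point from camera to world coordinates). Camera axes: x right, y down, z forward; pixel columns grow to the right and rows downward; lengths in m; the calibration is good to about 2 mm. A picture is of the moment at which its call begins: read the wrist's pose just before it. camera_params takes no time and is no camera call; for the wrist camera it gives the pose at the moment of the call.
- sign_off(): hands the job in, once; it reports no verdict.
The state is a dict: "time": time; "qpos": joint angles; "qd": joint speeds; "tau": joint torques, N m; "tool_pos": TCP position; "tool_rot": TCP orientation; "contact_force": force on the tool from outside, world axes, zero at the start; "wrist_torque": the same for the moment, N m; "grip_width": finger opening in m.
Only numpy, scipy, OpenCV 4.12 (cv2) and the standard library are available. Lean on these libraries where they do the work, as an engineer would, in place of code of your own. Each camera call takes 0.05 s, during which the arm holds its last target.

### The job

Gently lower the thermal cycler's lid until it is fully shut. Then reach into the round recess in its top and turn the blue clamp knob clockwise until you feel it begin to bear on the sample plate, and about 15 degrees more, so that the plate is held firmly but never overtightened. Let go of it and leave everything else on the bench where it stands.

Things in the scene. Friction and masses are not known exactly. Their poses are not given: they have to be found in the camera images.
- cycler: Fixed thermal cycler on the bench: grey base 300 x 220 x 110 mm (x, y, z), origin at the centre of its underside, its x axis pointing from its control-panel front (robot side) to its back. It stands at a different place and yaw each time. A pocket in its top holds the sample plate, hidden under the lid.
- lid (a joint): Angle of the white lid about its hinge (rad): 0 = fully shut, positive = open (front edge up), at most 0.95. Stiff friction hinge (about 1.4 N m; the lid weighs 1 kg): the lid stays where it is left. It shuts with a push of about 5 to 15 N near its front edge.
- lid_hinge (a point): Middle of the lid's hinge line, at the back of the cycler's top: 115 mm behind the base's centre (cycler +x) and 110 mm above the bench. The hinge line runs along the cycler's y axis. When shut, the lid reaches 220 mm from here to the front, is 200 mm wide, and its flat top is 75 mm above the hinge line.
- lid_push (a point): Point on the lid's flat top to push on, 20 mm from the lid's front edge, midway across. Moves with the lid; its z axis is the lid's outward normal. In the lid's frame it is 200 mm in front of and 75 mm above the hinge line.
- clamp: Clamp unit inside the lid: it carries the knob and, under the lid, a sprung pressure pad. Origin on the knob's axis at the floor of the recess, 110 mm in front of the hinge line and 25 mm above it when shut; z is the lid's outward normal. Turning the knob clockwise lowers the pad 14 mm per rad onto the plate; on contact it presses at once with 7 N, then 21 N more per rad.
- knob (a joint): Turn of the clamp knob (rad), growing clockwise seen from above, 0 to 2.2; starts at 0 to 0.25. Friction torque about 0.25 N m; it stays where it is left, so it can be regripped. The pad meets the plate at a value of 0.45 to 1.35, different each time and not visible: there the torque jumps by 0.1 N m, then grows by 0.3 N m per rad. Overtightened 0.45 rad past that.
- knob_grip (a point): Grip point on the knob's axis, 24 mm above the recess floor, 26 mm below its lip. The knob is a blue bar 52 mm long (point x), 12 mm thick (point y), from 5 to 35 mm above the floor; point z is its axis, up when the lid is shut. At joint value 0 the bar is yawed 0.75 rad counter-clockwise from the cycler's x axis: its yaw is cycler yaw + 0.75 - joint value.
- plate: White sample plate 128 x 86 x 20 mm lying in the cycler's pocket under the lid, its top 2 mm above the base's top; origin at the centre of its underside. Stays there.
- spare_plate: Bystander: clear plate 128 x 86 x 20 mm on the bench, origin under its centre.
- tip_box: Bystander: blue pipette-tip box 120 x 80 x 59 mm, origin under its centre.
- tube_rack: Bystander: orange tube rack 200 x 70 x 60 mm, origin under its centre.
- reagent: Bystander: reagent bottle 60 mm across, 130 mm high, origin under its centre.
- beaker: Bystander: glass beaker 80 mm across, 100 mm high, origin under its centre.
- marker: Bystander: marker pen 125 mm long, 14 mm thick, lying on the bench.
- recess_lip (a point): Centre of the mouth of the round recess in the lid's flat top: 90 mm across, 50 mm deep, upright walls, the knob on its axis. Moves with the lid.

How it is judged:
On the way, in this order (a step that is already met when the one before it is completed fails the run):
1. the lid is fully shut (value of joint lid below 0.03 rad), for 0.2 s.
2. with the lid shut, the clamp presses on the plate with 10 to 15 N (value of joint lid below 0.03 rad and contact force between clamp and plate between 10 and 15 N), for 0.2 s.
At the end, for the whole second after the job is handed in: The lid is shut (joint under 0.03 rad), the knob is at rest and the clamp presses on the plate with 10 to 15 N (the knob stands 0.14 to 0.38 rad, about 8 to 22 degrees, past first contact) (all of step 2 and velocity of joint knob between -0.1 and 0.1 rad/s); the robot touches nothing.
It fails at once if the clamp is overtightened: it presses on the plate with more than 17 N (about 0.48 rad past contact) (contact force between clamp and plate above 17 N).
It fails at once if the lid is slammed (closing faster than 1.2 rad/s) (velocity of joint lid below -1.2 rad/s).
It fails at once if a bystander is moved by more than 30 mm (distance of any of spare_plate, tip_box, tube_rack, reagent, beaker, marker from where it was at the start of the episode above 0.03 m).
It also fails if it takes over 67 s, if anything falls off the work surface, if the arm or the gripper's body presses on something with over 40 N, if the wrist force passes 120 N, or if a joint passes its speed limit or range.

## Working session

There is one attempt and no reset: what is moved stays moved. The work goes in short steps, Python scripts to look and compute and a tool call to move; the robot and the scene stay as the last step left them, time stands still between calls to the robot, and variables do not carry over. Pictures are saved under pics/ and viewed, and the job is handed in when it is done.

Besides the shell and the picture viewer there is one more tool, called after ">>>" in YAML: its name, and indented under it one key for each argument. drive_tool: Moves the arm, as the interface text tells. Its arguments: {"type":"object","properties":{"series":{"type":"string"},"force":{"type":"number"}},"required":["series"]}

```bash
ls; mkdir -p pics
python3 - <<'E'
from workcell import *
import cv2,numpy as np
o=get_obs();print(o)
for n in ["scene","side","wrist"]:
    p=camera_params(n);print(n,p["fx"],p["cx"],p["cy"],np.round(p["pose"],3).tolist())
    cv2.imwrite(f"pics/{n}0.png",capture(n)[:,:,::-1])
E
```

```text
pics
{'time': 0.0, 'qpos': array([-2.15280684e-01,  3.81181879e-01,  1.29825908e+00,  2.96644736e-05,
        1.46361217e+00, -2.15286464e-01]), 'qd': array([-0.00191225, -0.00128638, -0.00063604, -0.00166008, -0.00168439,
       -0.00024092]), 'tau': array([-6.18006070e-04, -4.37936819e+01, -2.24552107e+01,  7.13253510e-02,
        3.52583989e-02, -8.49877097e-05]), 'tool_pos': array([5.49730487e-01, 7.44407436e-05, 2.49145915e-01]), 'tool_rot': array([-2.22055780e+00, -2.22056354e+00,  1.19872479e-03]), 'contact_force': array([0.54136888, 0.08748824, 0.68258957]), 'wrist_torque': array([-0.00513559, -0.02122247,  0.0443395 ]), 'grip_width': 0.0879437820211292}
scene 470.22908305344964 321.37298728676774 235.32978923108445 [[-0.349, 0.599, -0.72, 1.284], [0.937, 0.238, -0.257, 0.262], [0.018, -0.765, -0.644, 0.846], [0.0, 0.0, 0.0, 1.0]]
side 578.0802184622623 315.71009664616673 233.74510674255802 [[-0.684, -0.489, 0.541, -0.15], [-0.729, 0.448, -0.517, 0.65], [0.01, -0.748, -0.663, 0.944], [0.0, 0.0, 0.0, 1.0]]
wrist 369.25621045198886 321.7991844888466 233.65740140604234 [[1.0, 0.001, 0.001, 0.549], [0.002, -0.952, -0.305, 0.08], [0.0, 0.305, -0.952, 0.384], [0.0, 0.0, 0.0, 1.0]]
```

View pics/scene0.png

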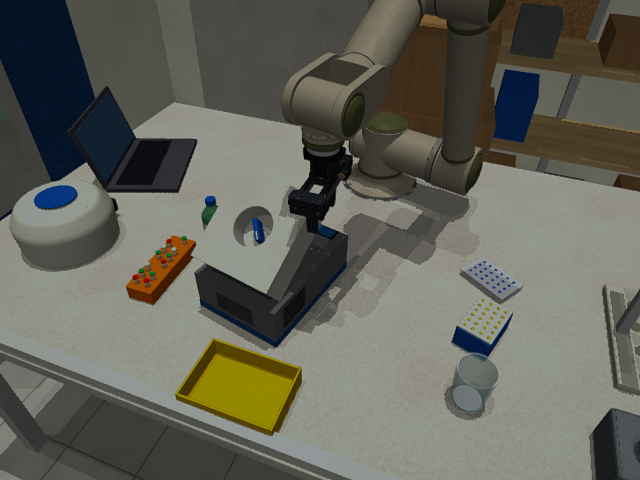

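View pics/side0.png

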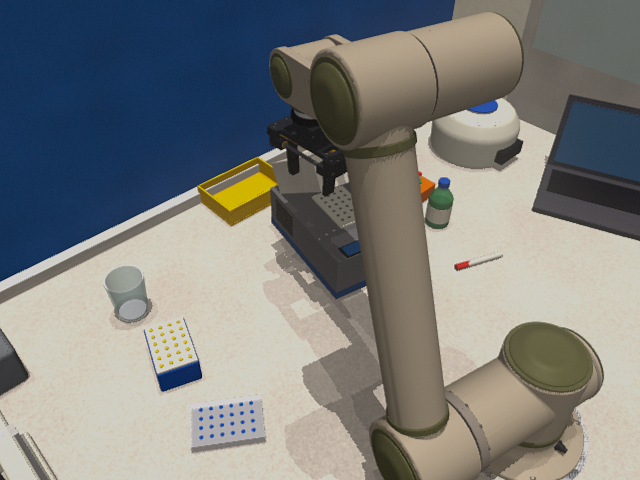

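View pics/wrist0.png

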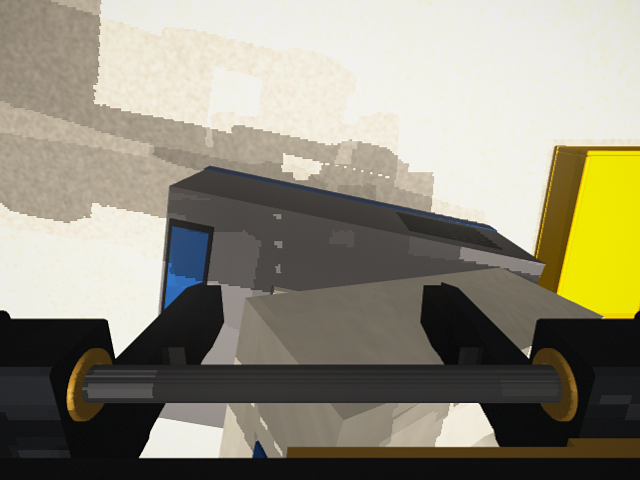

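```bash
cat > h.py <<'E'
from workcell import *
import cv2,numpy as np
def ray(n,u,v,z,P=None):
    P=P or camera_params(n);T=P["pose"]
    d=T[:3,:3]@np.array([(u-P["cx"])/P["fx"],(v-P["cy"])/P["fy"],1])
    c=T[:3,3];return c+d*(z-c[2])/d[2]
def proj(n,X,P=None):
    P=P or camera_params(n);T=P["pose"]
    q=T[:3,:3].T@(np.array(X)-T[:3,3]);return np.array([P["fx"]*q[0]/q[2]+P["cx"],P["fy"]*q[1]/q[2]+P["cy"]])
E
python3 - <<'E'
from h import *
im=cv2.imread("pics/scene0.png")
cv2.imwrite("pics/sc_crop.png",cv2.resize(im[180:360,180:380],None,fx=4,fy=4,interpolation=cv2.INTER_CUBIC)[:600*2])
im=cv2.imread("pics/side0.png")
cv2.imwrite("pics/sd_crop.png",cv2.resize(im[130:310,250:450],None,fx=4,fy=4,interpolation=cv2.INTER_CUBIC))
for u,v in [(200,303),(274,343),(346,271)]: print(ray("scene",u,v,0))
E
```

```text
[ 0.67744849 -0.25577989  0.        ]
[ 0.71929626 -0.04370469  0.        ]
[0.44757321 0.03324459 0.        ]
```

View pics/sc_crop.png

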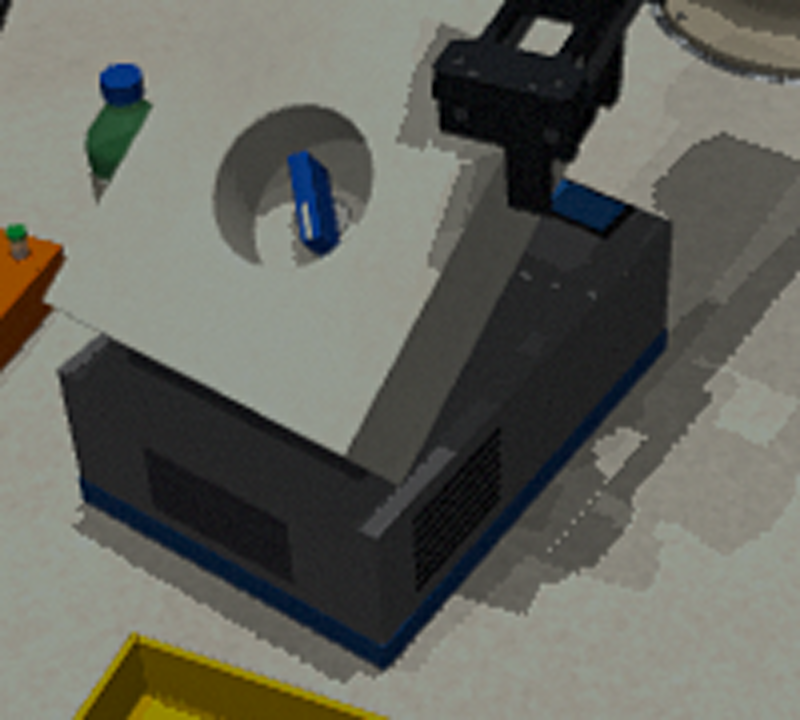

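View pics/sd_crop.png

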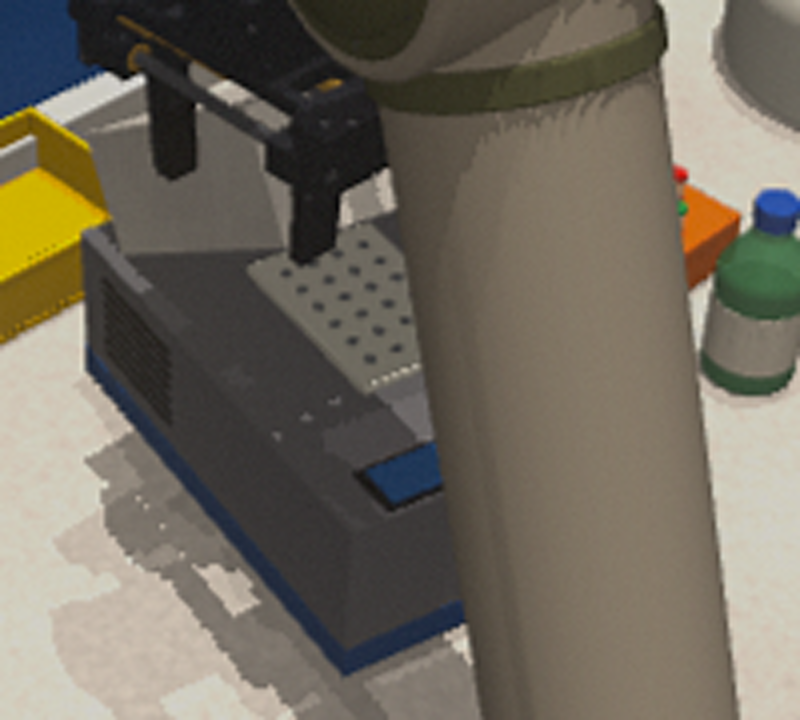

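Run:
```python
from h import *
from scipy.optimize import least_squares
L=[("scene",201.2,306,150,-110,0),("scene",276.3,347,150,110,0),("scene",346.7,267.5,-150,110,0),
("scene",273,313.5,150,110,110),("scene",347.5,235.5,-150,110,110),("scene",194.5,273,150,-110,110),
("side",250+345/4,130+673/4,-150,110,0),("side",250+90/4,130+365/4,150,110,0),("side",250+343/4,130+528/4,-150,110,110)]
P={n:camera_params(n) for n in("scene","side")}
def W(p,x,y,z):
    c,s=np.cos(p[2]),np.sin(p[2]);return [p[0]+c*x-s*y,p[1]+s*x+c*y,z]
def res(p): return np.concatenate([proj(n,W(p,a/1e3,b/1e3,c/1e3),P[n])-[u,v] for n,u,v,a,b,c in L])
r=least_squares(res,[.58,-.1,-.25],loss="soft_l1");p=r.x
print(p);print(np.round(res(p).reshape(-1,2),1))
# lid angle: from lid front top edge corners / recess
h=W(p,.115,0,.11)
def lidpt(f,y,z,a):  # f in front of hinge, z above
    x=-f*np.cos(a)+z*np.sin(a); zz=f*np.sin(a)+z*np.cos(a)
    return W(p,.115+x,y,.11+zz)
for a in np.arange(.3,.96,.1):
    print(round(a,2),"recess",np.round(proj("scene",lidpt(.11,0,.075,a)),0),"push",np.round(lidpt(.2,0,.075,a),3),np.round(proj("scene",lidpt(.22,.1,.075,a)),0),"backcorner",np.round(proj("scene",lidpt(0,-.1,.075,a)),0),np.round(proj("scene",lidpt(0,.1,.075,a)),0))
print("shut push",lidpt(.2,0,.075,0),"knob",lidpt(.11,0,.049,0), "hinge",h)
```

```text
[ 0.55908881 -0.11037602 -0.21339475]
[[-0.1 -0.8]
 [-0.4  0.6]
 [-0.9  0.1]
 [ 0.5  0.9]
 [ 0.6 -0.4]
 [-0.7 -1.1]
 [-0.7  0.1]
 [-0.8  0.3]
 [ 1.5  0.3]]
0.3 recess [263. 225.] push [ 0.506 -0.099  0.241] [330. 204.] backcorner [196. 246.] [272. 284.]
0.4 recess [260. 225.] push [ 0.52  -0.102  0.257] [326. 200.] backcorner [194. 249.] [269. 287.]
0.5 recess [256. 225.] push [ 0.535 -0.105  0.272] [322. 198.] backcorner [192. 252.] [267. 290.]
0.6 recess [252. 226.] push [ 0.552 -0.109  0.285] [317. 196.] backcorner [190. 255.] [266. 294.]
0.7 recess [248. 228.] push [ 0.569 -0.113  0.296] [312. 195.] backcorner [188. 258.] [264. 297.]
0.8 recess [244. 230.] push [ 0.588 -0.117  0.306] [306. 196.] backcorner [187. 261.] [262. 301.]
0.9 recess [240. 233.] push [ 0.607 -0.121  0.313] [300. 197.] backcorner [186. 265.] [261. 304.]
shut push [np.float64(0.4760168173787958), np.float64(-0.09237482008069561), np.float64(0.185)] knob [np.float64(0.5639754024149635), np.float64(-0.11143491762596741), np.float64(0.159)] hinge [np.float64(0.6714803396813904), np.float64(-0.1347305924035218), 0.11]
```

>>> drive_tool:
  series: "-1 0 0 40 0;-1 0 0 50 0;1 0 0 20 0;1 0 0 0 0;1 0 0 0 0"
  force: 20

```text
time: 0.65
tool_pos: [0.5498, 0.0, 0.3587]
tool_rot: [-2.221, -2.221, 0.001]
contact_force: [0.3, 0.5, -0.2]
grip_width: 0.0663
```

>>> drive_tool:
  series: "1 0 -25 0 0.14;1 0 -25 0 0.14;1 0 -25 0 0.14;1 0 -25 0 0.14;1 0 -8 0 0.14"

```text
time: 1.15
tool_pos: [0.5496, -0.11, 0.3572]
tool_rot: [-1.318, -2.847, 0.001]
contact_force: [-0.1, 1.1, -0.8]
grip_width: 0.0262
```

>>> drive_tool:
  series: "1 0 0 0 0.14;1 0 0 0 0.14;1 0 0 0 0.14;1 0 0 0 0.14;1 0 0 0 0.1"

```text
time: 1.65
tool_pos: [0.5497, -0.1079, 0.3575]
tool_rot: [-0.322, -3.121, -0.002]
contact_force: [-0.8, 0.3, -0.6]
grip_width: 0.0009
```

Run:
```python
from h import *
from scipy.spatial.transform import Rotation as R
for n in ["scene","side","wrist"]:
    cv2.imwrite(f"pics/{n}1.png",capture(n)[:,:,::-1])
o=get_obs();print({k:np.round(v,3) for k,v in o.items()});print(R.from_rotvec(o["tool_rot"]).as_matrix().round(3))
```

```text
{'time': np.float64(1.8), 'qpos': array([-0.405,  0.351,  1.036, -0.   ,  1.757, -1.763]), 'qd': array([ 0.001, -0.006, -0.011,  0.001,  0.002,  0.027]), 'tau': array([-0.0000e+00, -4.3968e+01, -2.4160e+01, -3.1000e-02,  7.2000e-02,
       -4.4200e-01]), 'tool_pos': array([ 0.55 , -0.108,  0.358]), 'tool_rot': array([-3.340e-01, -3.121e+00, -1.000e-03]), 'contact_force': array([ 0.109, -1.558, -0.225]), 'wrist_torque': array([ 0.026, -0.102,  0.026]), 'grip_width': np.float64(0.0)}
[[-0.977  0.211 -0.003]
 [ 0.211  0.977  0.001]
 [ 0.003  0.001 -1.   ]]
```

View pics/scene1.png

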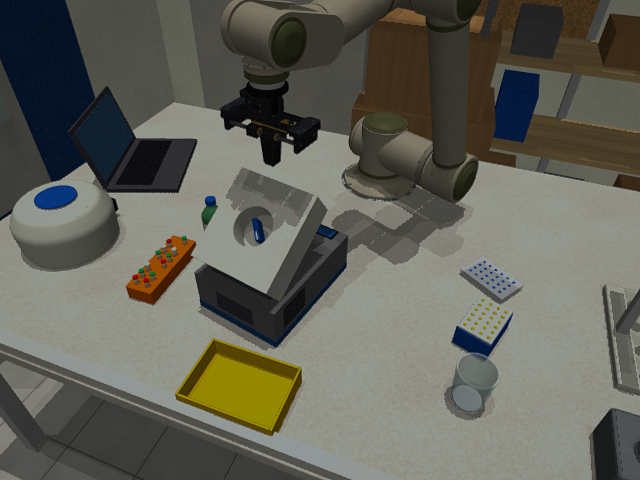

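View pics/wrist1.png

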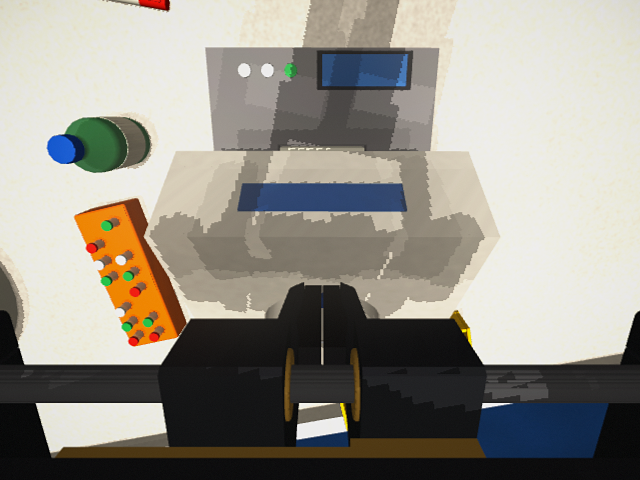

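```bash
cat >> h.py <<'E'
p=[0.55909,-0.11038,-0.2134]
def W(x,y,z):
    c,s=np.cos(p[2]),np.sin(p[2]);return np.array([p[0]+c*x-s*y,p[1]+s*x+c*y,z])
def lidpt(f,y,z,a):
    return W(.115-f*np.cos(a)+z*np.sin(a),y,.11+f*np.sin(a)+z*np.cos(a))
E
python3 - <<'E'
from h import *
for a in np.arange(.35,.75,.05): print(round(a,2),*[np.round(proj(n,lidpt(.22,y,.075,a)),0) for n in("wrist","scene") for y in(-.1,.1)], np.round(lidpt(.2,0,.075,a),3))
im=cv2.imread("pics/scene1.png")
cv2.imwrite("pics/sc_crop1.png",cv2.resize(im[150:300,180:380],None,fx=4,fy=4,interpolation=cv2.INTER_CUBIC))
E
```

```text
0.35 [162. 155.] [479. 156.] [254. 173.] [328. 202.] [ 0.513 -0.1    0.249]
0.4 [158. 169.] [483. 170.] [252. 171.] [326. 200.] [ 0.52  -0.102  0.257]
0.45 [154. 184.] [487. 185.] [249. 170.] [324. 199.] [ 0.527 -0.104  0.265]
0.5 [150. 201.] [491. 201.] [247. 168.] [322. 198.] [ 0.535 -0.105  0.272]
0.55 [146. 219.] [494. 219.] [244. 167.] [320. 197.] [ 0.543 -0.107  0.278]
0.6 [143. 238.] [498. 238.] [241. 166.] [317. 196.] [ 0.552 -0.109  0.285]
0.65 [139. 258.] [501. 258.] [238. 166.] [315. 196.] [ 0.56  -0.111  0.291]
0.7 [137. 279.] [503. 279.] [234. 165.] [312. 195.] [ 0.569 -0.113  0.296]
```

View pics/sc_crop1.png

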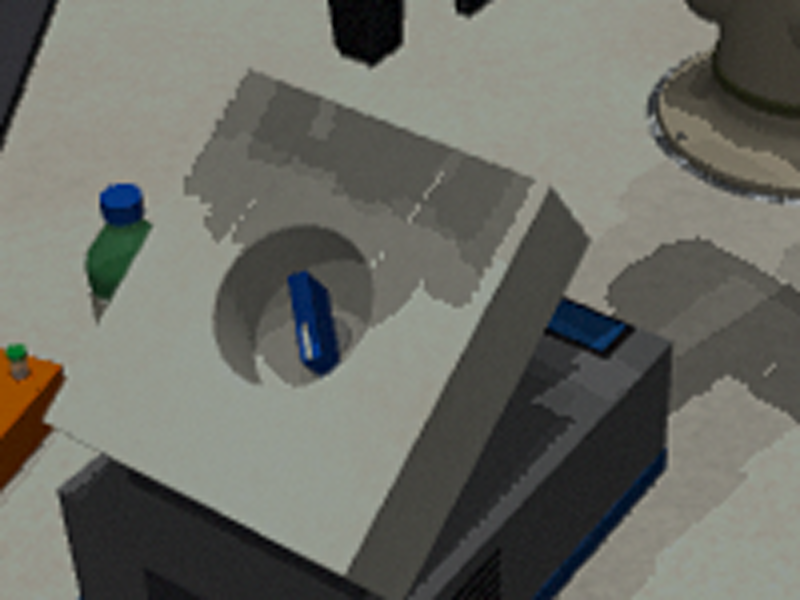

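>>> drive_tool:
  series: "1 0 0 -25 0;1 0 0 -20 0;1 0 0 -5 0;1 0 0 -5 0;1 0 0 0 0"

```text
time: 2.3
tool_pos: [0.5501, -0.108, 0.3048]
tool_rot: [0.332, 3.124, -0.0]
contact_force: [0.0, 0.5, -0.0]
grip_width: 0.0007
```

>>> drive_tool:
  series: "1 -2 0.5 -4 0;1 -3 1 -4 0;1 -5 1 -4 0;1 -6 1.5 -5 0;1 -6 1.5 -5 0"

```text
time: 2.8
tool_pos: [0.5275, -0.1025, 0.2824]
tool_rot: [0.331, 3.124, -0.001]
contact_force: [2.5, -1.3, 1.8]
grip_width: 0.0003
```

>>> drive_tool:
  series: "1 -5 1 -6 0;1 -5 1 -6 0;1 -5 1 -6 0;1 -5 1 -7 0;1 -4 1 -7 0"

```text
time: 3.3
tool_pos: [0.5034, -0.0973, 0.2501]
tool_rot: [-0.33, -3.124, -0.0]
contact_force: [-1.0, -0.6, 3.7]
grip_width: 0.0003
```

Run:
```python
from h import *
for n in ["scene"]:
    cv2.imwrite(f"pics/{n}2.png",capture(n)[100:360,160:400,::-1].repeat(2,0).repeat(2,1))
o=get_obs();print({k:np.round(v,3) for k,v in o.items()})
```

```text
{'time': np.float64(3.35), 'qpos': array([-0.422,  0.316,  1.4  , -0.   ,  1.428, -1.782]), 'qd': array([ 0.001,  0.011, -0.038,  0.001,  0.035,  0.004]), 'tau': array([-2.1300e-01, -4.1282e+01, -2.4348e+01,  7.4000e-02,  5.4000e-02,
        5.0000e-03]), 'tool_pos': array([ 0.503, -0.097,  0.249]), 'tool_rot': array([-3.300e-01, -3.122e+00, -1.000e-03]), 'contact_force': array([-0.582,  0.266,  1.009]), 'wrist_torque': array([-0.018, -0.045, -0.068]), 'grip_width': np.float64(0.0)}
```

View pics/scene2.png

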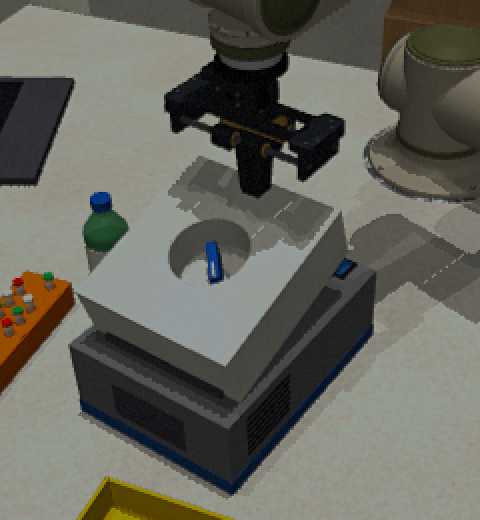

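>>> drive_tool:
  series: "1 -4 1 -7 0;1 -4 1 -7 0;1 -3 0.5 -7 0;1 -3 0.5 -7 0;1 -3 0.5 -7 0"

```text
time: 3.85
tool_pos: [0.4866, -0.0938, 0.215]
tool_rot: [-0.33, -3.124, -0.001]
contact_force: [-1.5, 1.8, 2.2]
grip_width: 0.0004
```

>>> drive_tool:
  series: "1 -2 0.5 -5 0;1 -1 0 -5 0;1 -1 0 -4 0;1 -1 0 -3 0;1 0 0 0 0"

```text
time: 4.35
tool_pos: [0.482, -0.0935, 0.1983]
tool_rot: [-0.331, -3.124, -0.0]
contact_force: [1.1, 0.2, 0.0]
grip_width: 0.0006
```

>>> drive_tool:
  series: "1 0 0 -1 0;1 0 0 -1 0;1 0 0 -1 0;1 0 0 0 0"

```text
time: 4.75
tool_pos: [0.482, -0.0936, 0.1964]
tool_rot: [0.33, 3.124, -0.001]
contact_force: [-2.3, -0.1, 6.7]
grip_width: 0.0005
```

>>> drive_tool:
  series: "1 0 0 -1 0;1 0 0 -1 0;1 0 0 -0.5 0;1 0 0 0 0;1 0 0 0 0"

```text
time: 5.25
tool_pos: [0.482, -0.0936, 0.1962]
tool_rot: [0.33, 3.121, -0.002]
contact_force: [-11.0, 3.6, 28.4]
grip_width: 0.0002
```

Run:
```python
from h import *
print({k:np.round(v,4) for k,v in get_obs().items() if k in("time","tool_pos","contact_force")})
```

```text
{'time': np.float64(5.25), 'tool_pos': array([ 0.482 , -0.0936,  0.1962]), 'contact_force': array([-11.0126,   3.5539,  28.4066])}
```

>>> drive_tool:
  series: "1 0 0 30 0;0.3 20 -4 40 0;0.3 40 -8 40 0.1;0.3 40 -8 10 0.1;0.3 40 -8 0 0.1"
  force: 45

```text
time: 5.75
tool_pos: [0.6188, -0.1208, 0.3108]
tool_rot: [-0.146, 3.133, -0.003]
contact_force: [0.1, -0.0, 0.3]
grip_width: 0.0301
```

>>> drive_tool:
  series: "0.3 25 -4 0 0.1;0.3 0 0 0 0.1;0.3 0 0 0 0;0.3 0 0 0 0"

```text
time: 6.15
tool_pos: [0.6419, -0.1245, 0.3082]
tool_rot: [-0.449, 3.109, -0.0]
contact_force: [-0.1, 0.0, 0.2]
grip_width: 0.0307
```

Run:
```python
from h import *
import json
o=get_obs();P=camera_params("wrist");np.save("pics/wp3.npy",P["pose"])
for n in ["wrist","scene"]:
    cv2.imwrite(f"pics/{n}3.png",capture(n)[:,:,::-1])
print({k:np.round(v,4) for k,v in o.items() if k in("time","tool_pos","contact_force","qpos","grip_width")})
```

```text
{'time': np.float64(6.15), 'qpos': array([-0.3722,  0.5482,  0.85  ,  0.    ,  1.7433, -2.2296]), 'tool_pos': array([ 0.6419, -0.1245,  0.3082]), 'contact_force': array([-0.0956,  0.0441,  0.1885]), 'grip_width': np.float64(0.0307)}
```

View pics/scene3.png

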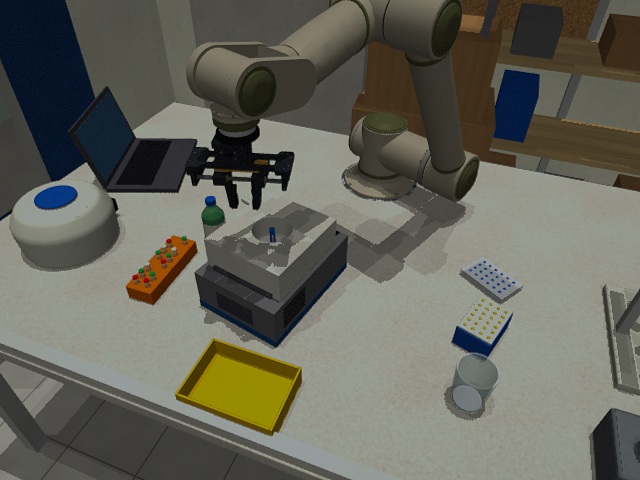

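View pics/wrist3.png

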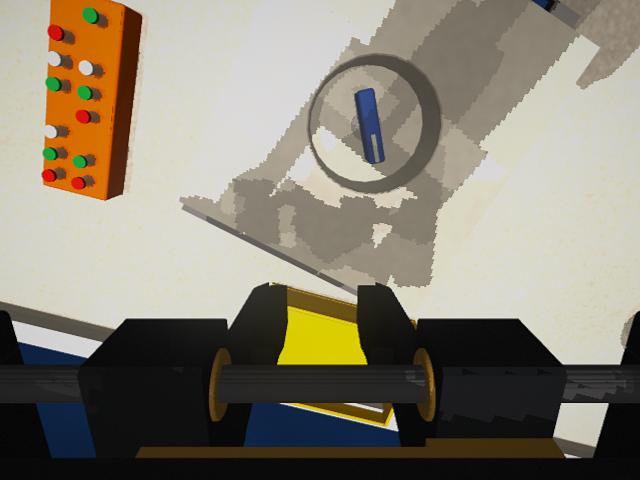

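Run:
```python
from h import *
P=camera_params("wrist");P["pose"]=np.load("pics/wp3.npy")
im=cv2.imread("pics/wrist3.png").astype(int)
m=((im[...,0]-im[...,2])>35).astype(np.uint8);m[:60]=0;m[190:]=0;m[:,:330]=0;m[:,420:]=0
m=cv2.morphologyEx(m,cv2.MORPH_CLOSE,np.ones((5,5)))
c=max(cv2.findContours(m,0,1)[0],key=cv2.contourArea);r=cv2.minAreaRect(c);b=cv2.boxPoints(r);print(r,b.round())
Z=[ray("wrist",*q,.170,P) for q in b]
print(np.round(Z,4),np.mean(Z,0))
e=[(b[i]+b[(i+1)%4])/2 for i in range(4)]
A=[ray("wrist",*q,.170,P) for q in e]
for i in(0,1):
    d=A[i]-A[i+2];print("len",np.linalg.norm(d),"yaw",np.arctan2(d[1],d[0])%np.pi)
# rim extreme points by eye
R=[ray("wrist",u,v,.185,P) for u,v in[(308,122),(441,122),(375,53),(375,193)]]
print("rim",np.round(R,4),(R[0]+R[1])/2,(R[2]+R[3])/2)
print("pred",W(.005,0,.17), "q0 from yaw = .5366-yaw", )
for n in["wrist"]: print(proj(n,W(.005,0,.185),P),proj(n,W(.005,0,.17),P))
print("scene knob top pred",proj("scene",W(.005,0,.17)))
```

```text
((370.83782958984375, 125.52702331542969), (74.30834197998047, 16.27549934387207), 80.53767395019531) [[357.  90.]
 [373.  88.]
 [385. 161.]
 [369. 164.]]
[[ 0.5425 -0.128   0.17  ]
 [ 0.5377 -0.1179  0.17  ]
 [ 0.5824 -0.0931  0.17  ]
 [ 0.5876 -0.1037  0.17  ]] [ 0.56252575 -0.11066571  0.17      ]
len 0.0511678912521535 yaw 0.4993447251480343
len 0.011475303627990974 yaw 2.0185888165003574
rim [[ 0.5718 -0.154   0.185 ]
 [ 0.5465 -0.0687  0.185 ]
 [ 0.5194 -0.1247  0.185 ]
 [ 0.6047 -0.0953  0.185 ]] [ 0.55916405 -0.11135307  0.185     ] [ 0.56205868 -0.10999932  0.185     ]
pred [ 0.56397658 -0.11143892  0.17      ] q0 from yaw = .5366-yaw
[372.04642775 129.1206139 ] [369.32043349 128.3148859 ]
scene knob top pred [272.12386046 233.93638166]
```

>>> drive_tool:
  series: "0.3 -40 7 0 0.1;0.3 -39 6.5 0 0.1;0.3 0 0 -40 0;0.3 0 0 -40 0;0.3 0 0 0 0"

```text
time: 6.75
tool_pos: [0.5608, -0.1102, 0.2246]
tool_rot: [0.757, -3.042, -0.008]
contact_force: [0.2, 0.0, 0.0]
grip_width: 0.031
```

Run:
```python
from h import *
o=get_obs()
for n in ["wrist","scene"]:
    cv2.imwrite(f"pics/{n}4.png",capture(n)[:,:,::-1])
t=o["tool_rot"]
print({k:np.round(v,4) for k,v in o.items() if k in("time","tool_pos","contact_force","qpos","grip_width","wrist_torque")},2*np.arctan2(t[1],t[0])-np.pi/2)
im=cv2.imread("pics/scene4.png");cv2.imwrite("pics/sc4.png",cv2.resize(im[150:300,180:380],None,fx=4,fy=4,interpolation=cv2.INTER_CUBIC))
```

```text
{'time': np.float64(6.75), 'qpos': array([-4.0120e-01,  4.4030e-01,  1.2746e+00,  1.0000e-04,  1.4351e+00,
       -2.4597e+00]), 'tool_pos': array([ 0.5608, -0.1102,  0.2246]), 'contact_force': array([0.1707, 0.0421, 0.01  ]), 'wrist_torque': array([ 0.1418, -0.027 ,  0.0084]), 'grip_width': np.float64(0.031)} -4.224688345849923
```

View pics/sc4.png

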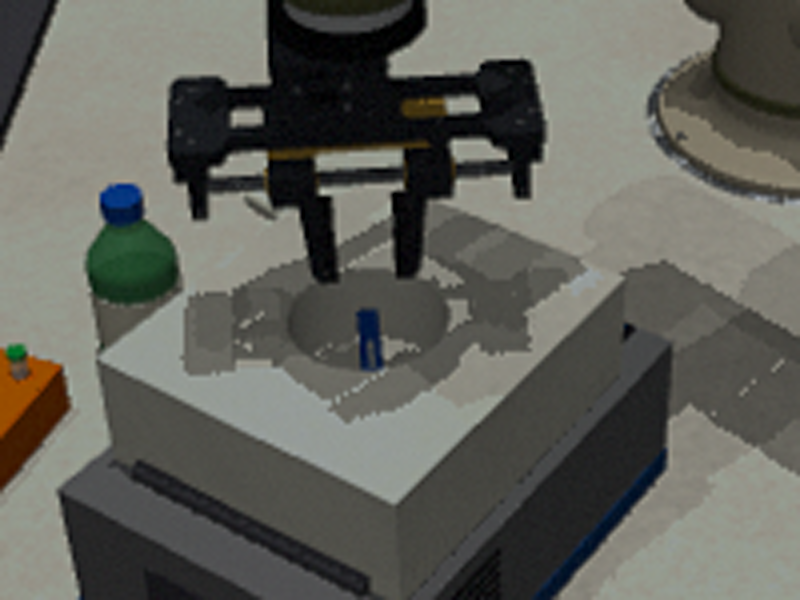

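View pics/wrist4.png

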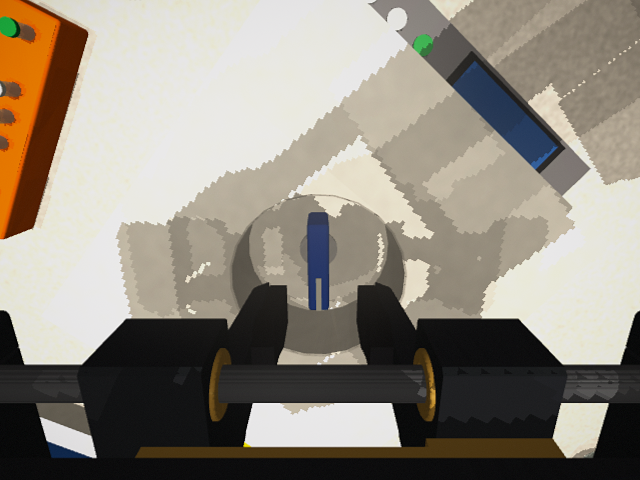

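>>> drive_tool:
  series: "0.3 1.5 -0.5 -15 0;0.3 0 0 -15 0;0.3 0 0 -15 0;0.3 0 0 -13 0;0.3 0 0 -12 0"

```text
time: 7.35
tool_pos: [0.5657, -0.1119, 0.1599]
tool_rot: [-0.76, 3.045, -0.004]
contact_force: [0.9, 0.0, 0.0]
grip_width: 0.0309
```

>>> drive_tool:
  series: "0.3 0 0 0 0;0.3 0 0 0 0"

```text
time: 7.55
tool_pos: [0.5651, -0.1117, 0.1594]
tool_rot: [-0.76, 3.047, -0.002]
contact_force: [-0.3, -0.8, 0.7]
grip_width: 0.031
```

>>> drive_tool:
  series: "0.3 -2 0.7 -6 0;0.3 0 0 0 0;0.3 0 0 0 0"

```text
time: 7.85
tool_pos: [0.5625, -0.1108, 0.1525]
tool_rot: [-0.761, 3.048, -0.0]
contact_force: [0.7, 0.2, 0.8]
grip_width: 0.0305
```

Run:
```python
from h import *
t=get_obs();print(t["tool_pos"],t["contact_force"],t["wrist_torque"])
cv2.imwrite(f"pics/wrist5.png",capture("wrist")[:,:,::-1])
```

```text
[ 0.56250233 -0.11078447  0.15245563] [0.67437322 0.17864062 0.77552292] [ 0.1034684  -0.05777808  0.04118626]
```

View pics/wrist5.png

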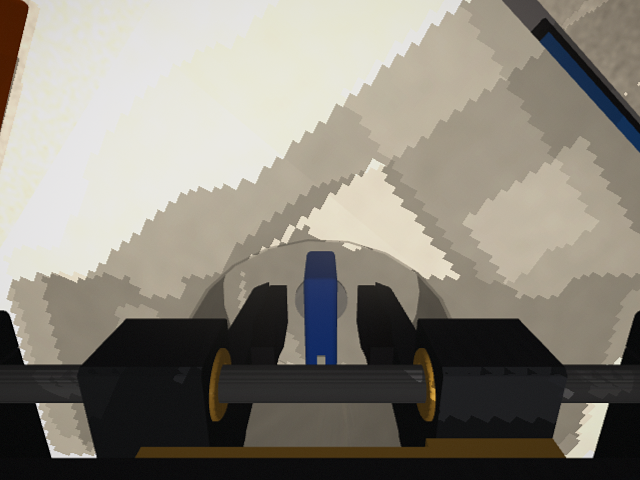

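Centred on the bar (bar at column 320, fingers 260–380). Close on it.

>>> drive_tool:
  series: "1 0 0 0 0;1 0 0 0 0;1 0 0 0 0;1 0 0 0 0;1 0 0 0 0"
  force: 40

```text
time: 8.4
tool_pos: [0.5627, -0.1112, 0.1524]
tool_rot: [-0.761, 3.048, -0.001]
contact_force: [0.9, -2.0, -0.8]
grip_width: 0.012
```

```bash
cat > s.py <<'E'
from h import *
o=get_obs();t=o["tool_rot"];y=(2*np.arctan2(t[1],t[0])-np.pi/2)%np.pi
print("t",o["time"].round(2),"yaw",y.round(4),"tq",o["wrist_torque"].round(3),"F",o["contact_force"].round(1),"pos",o["tool_pos"].round(4),"w",o["grip_width"].round(4),"j6",o["qpos"][5].round(3),"tau6",o["tau"][5].round(3))
E
python3 s.py
```

```text
Traceback (most recent call last):
  File "s.py", line 3, in <module>
    print("t",o["time"].round(2),"yaw",y.round(4),"tq",o["wrist_torque"].round(3),"F",o["contact_force"].round(1),"pos",o["tool_pos"].round(4),"w",o["grip_width"].round(4),"j6",o["qpos"][5].round(3),"tau6",o["tau"][5].round(3))
              ^^^^^^^^^^^^^^^
AttributeError: 'float' object has no attribute 'round'
```

```bash
sed -i 's/o\["time"\].round(2)/round(o["time"],2)/; s/o\["grip_width"\].round(4)/round(float(o["grip_width"]),4)/' s.py; python3 s.py
```

```text
t 8.4 yaw 2.06 tq [-0.276 -0.263  0.13 ] F [ 0.9 -2.  -0.8] pos [ 0.5627 -0.1112  0.1524] w 0.012 j6 -2.461 tau6 0.112
```

>>> drive_tool:
  series: "1 0 0 0 -0.04;1 0 0 0 -0.04;1 0 0 0 -0.04;1 0 0 0 -0.04;1 0 0 0 -0.04"

```text
time: 8.9
tool_pos: [0.5627, -0.111, 0.1524]
tool_rot: [-0.45, 3.109, -0.001]
contact_force: [1.4, -2.6, -0.1]
grip_width: 0.0116
```

```bash
python3 s.py
```

```text
t 8.9 yaw 1.8586 tq [-0.212 -0.286  0.192] F [ 1.4 -2.6 -0.1] pos [ 0.5627 -0.111   0.1524] w 0.0116 j6 -2.259 tau6 -0.319
```

>>> drive_tool:
  series: "1 0 0 0 -0.03;1 0 0 0 -0.03;1 0 0 0 -0.03"

```text
time: 9.2
tool_pos: [0.5626, -0.1109, 0.1524]
tool_rot: [-0.311, 3.126, -0.001]
contact_force: [1.4, -1.8, -0.5]
grip_width: 0.0118
```

```bash
python3 s.py
```

```text
t 9.2 yaw 1.769 tq [-0.124 -0.264  0.209] F [ 1.4 -1.8 -0.5] pos [ 0.5626 -0.1109  0.1524] w 0.0118 j6 -2.17 tau6 -0.187
```

>>> drive_tool:
  series: "1 0 0 0 -0.03;1 0 0 0 0"

```text
time: 9.4
tool_pos: [0.5626, -0.1109, 0.1524]
tool_rot: [-0.265, 3.13, -0.001]
contact_force: [1.4, -2.8, 0.7]
grip_width: 0.0117
```

```bash
python3 s.py
```

```text
t 9.4 yaw 1.7398 tq [-0.158 -0.247  0.151] F [ 1.4 -2.8  0.7] pos [ 0.5626 -0.1109  0.1524] w 0.0117 j6 -2.141 tau6 0.431
```

Run:
```python
from h import *
for i in range(6):
    capture("wrist");o=get_obs();print(round(o["time"],2),o["wrist_torque"].round(3),o["tau"][5].round(3),o["qpos"][5].round(4))
```

```text
9.45 [-0.231 -0.303  0.103] 0.215 -2.1415
9.5 [-0.207 -0.353  0.113] 0.123 -2.1416
9.55 [-0.289 -0.293  0.152] 0.097 -2.1416
9.6 [-0.262 -0.343  0.141] 0.093 -2.1415
9.65 [-0.281 -0.385  0.09 ] 0.095 -2.1413
9.7 [-0.313 -0.314  0.108] 0.098 -2.1413
```

>>> drive_tool:
  series: "1 0 0 0 -0.02"

```text
time: 9.8
tool_pos: [0.5626, -0.1109, 0.1524]
tool_rot: [-0.233, 3.133, -0.001]
contact_force: [2.4, -2.2, 0.6]
grip_width: 0.0119
```

Run:
```python
from h import *
for i in range(5):
    o=get_obs();print(round(o["time"],2),o["wrist_torque"].round(3),o["tau"][5].round(3),o["qpos"][5].round(4));capture("wrist")
```

```text
9.8 [-0.252 -0.415  0.214] -0.26 -2.1204
9.85 [-0.302 -0.425  0.18 ] 0.012 -2.1187
9.9 [-0.31  -0.401  0.164] 0.335 -2.1201
9.95 [-0.312 -0.44   0.165] 0.216 -2.1207
10.0 [-0.264 -0.459  0.128] 0.16 -2.1209
```

>>> drive_tool:
  series: "1 0 0 0 -0.02;1 0 0 0 -0.02"

```text
time: 10.25
tool_pos: [0.5626, -0.1108, 0.1524]
tool_rot: [-0.169, 3.137, -0.0]
contact_force: [2.3, -3.1, 1.7]
grip_width: 0.0114
```

```bash
python3 s.py
```

```text
t 10.25 yaw 1.6783 tq [-0.294 -0.49   0.297] F [ 2.3 -3.1  1.7] pos [ 0.5626 -0.1108  0.1524] w 0.0114 j6 -2.079 tau6 -0.089
```

>>> drive_tool:
  series: "1 0 0 0 -0.02;1 0 0 0 -0.02"

```text
time: 10.45
tool_pos: [0.5626, -0.1108, 0.1523]
tool_rot: [-0.106, 3.139, -0.0]
contact_force: [4.2, -2.9, 1.0]
grip_width: 0.0114
```

```bash
python3 s.py
```

```text
t 10.45 yaw 1.6383 tq [-0.355 -0.516  0.176] F [ 4.2 -2.9  1. ] pos [ 0.5626 -0.1108  0.1523] w 0.0114 j6 -2.039 tau6 -0.056
```

>>> drive_tool:
  series: "1 0 0 0 -0.02;1 0 0 0 -0.02"

```text
time: 10.65
tool_pos: [0.5626, -0.1108, 0.1524]
tool_rot: [-0.043, 3.141, -0.0]
contact_force: [3.7, -2.6, 1.9]
grip_width: 0.0117
```

```bash
python3 s.py
```

```text
t 10.65 yaw 1.5983 tq [-0.311 -0.553  0.253] F [ 3.7 -2.6  1.9] pos [ 0.5626 -0.1108  0.1524] w 0.0117 j6 -1.999 tau6 -0.056
```

>>> drive_tool:
  series: "1 0 0 0 -0.02;1 0 0 0 -0.02"

```text
time: 10.85
tool_pos: [0.5626, -0.1108, 0.1523]
tool_rot: [0.02, 3.141, -0.0]
contact_force: [3.7, -2.7, 2.0]
grip_width: 0.0117
```

```bash
python3 s.py
```

```text
t 10.85 yaw 1.5583 tq [-0.227 -0.702  0.211] F [ 3.7 -2.7  2. ] pos [ 0.5626 -0.1108  0.1523] w 0.0117 j6 -1.959 tau6 -0.056
```

>>> drive_tool:
  series: "1 0 0 0 -0.02;1 0 0 0 -0.02"

```text
time: 11.05
tool_pos: [0.5626, -0.1108, 0.1523]
tool_rot: [0.082, 3.14, 0.0]
contact_force: [4.1, -2.0, 1.6]
grip_width: 0.0119
```

```bash
python3 s.py
```

```text
t 11.05 yaw 1.5183 tq [-0.204 -0.7    0.223] F [ 4.1 -2.   1.6] pos [ 0.5626 -0.1108  0.1523] w 0.0119 j6 -1.919 tau6 -0.056
```

>>> drive_tool:
  series: "1 0 0 0 -0.02;1 0 0 0 -0.02"

```text
time: 11.25
tool_pos: [0.5626, -0.1107, 0.1523]
tool_rot: [0.145, 3.138, 0.0]
contact_force: [4.4, -1.8, 2.6]
grip_width: 0.0116
```

```bash
python3 s.py
```

```text
t 11.25 yaw 1.4783 tq [-0.13  -0.745  0.156] F [ 4.4 -1.8  2.6] pos [ 0.5626 -0.1107  0.1523] w 0.0116 j6 -1.879 tau6 -0.055
```

>>> drive_tool:
  series: "1 0 0 0 -0.02;1 0 0 0 -0.02"

```text
time: 11.45
tool_pos: [0.5626, -0.1107, 0.1523]
tool_rot: [0.208, 3.134, 0.0]
contact_force: [5.2, -0.8, 2.7]
grip_width: 0.0117
```

```bash
python3 s.py
```

```text
t 11.45 yaw 1.4384 tq [-0.091 -0.867  0.239] F [ 5.2 -0.8  2.7] pos [ 0.5626 -0.1107  0.1523] w 0.0117 j6 -1.839 tau6 -0.055
```

>>> drive_tool:
  series: "1 0 0 0 -0.02;1 0 0 0 -0.02"

```text
time: 11.65
tool_pos: [0.5626, -0.1107, 0.1523]
tool_rot: [0.27, 3.13, 0.0]
contact_force: [4.8, -1.4, 3.5]
grip_width: 0.0116
```

```bash
python3 s.py
```

```text
t 11.65 yaw 1.3984 tq [-0.029 -0.864  0.279] F [ 4.8 -1.4  3.5] pos [ 0.5626 -0.1107  0.1523] w 0.0116 j6 -1.799 tau6 -0.054
```

>>> drive_tool:
  series: "1 0 0 0 -0.02;1 0 0 0 -0.02"

```text
time: 11.85
tool_pos: [0.5626, -0.1107, 0.1524]
tool_rot: [0.333, 3.124, 0.0]
contact_force: [4.9, -0.8, 3.9]
grip_width: 0.0117
```

```bash
python3 s.py
```

```text
t 11.85 yaw 1.3586 tq [-0.06  -0.825  0.295] F [ 4.9 -0.8  3.9] pos [ 0.5626 -0.1107  0.1524] w 0.0117 j6 -1.759 tau6 0.07
```

>>> drive_tool:
  series: "1 0 0 0 -0.02;1 0 0 0 -0.02"

```text
time: 12.05
tool_pos: [0.5626, -0.1106, 0.1524]
tool_rot: [0.395, 3.116, 0.0]
contact_force: [5.3, -0.3, 3.6]
grip_width: 0.0114
```

```bash
python3 s.py
```

```text
t 12.05 yaw 1.3187 tq [ 0.062 -0.868  0.332] F [ 5.3 -0.3  3.6] pos [ 0.5626 -0.1106  0.1524] w 0.0114 j6 -1.719 tau6 0.074
```

>>> drive_tool:
  series: "1 0 0 0 -0.02;1 0 0 0 -0.02"

```text
time: 12.25
tool_pos: [0.5626, -0.1106, 0.1523]
tool_rot: [0.457, 3.108, 0.0]
contact_force: [6.1, -1.2, 3.5]
grip_width: 0.0112
```

```bash
python3 s.py
```

```text
t 12.25 yaw 1.2787 tq [ 0.032 -0.881  0.369] F [ 6.1 -1.2  3.5] pos [ 0.5626 -0.1106  0.1523] w 0.0112 j6 -1.68 tau6 0.085
```

>>> drive_tool:
  series: "1 0 0 0 -0.02;1 0 0 0 -0.02"

```text
time: 12.45
tool_pos: [0.5627, -0.1106, 0.1524]
tool_rot: [0.519, 3.098, 0.001]
contact_force: [5.6, -0.1, 2.8]
grip_width: 0.012
```

```bash
python3 s.py
```

```text
t 12.45 yaw 1.2388 tq [ 0.019 -0.814  0.363] F [ 5.6 -0.1  2.8] pos [ 0.5627 -0.1106  0.1524] w 0.012 j6 -1.639 tau6 0.097
```

>>> drive_tool:
  series: "1 0 0 0 -0.02;1 0 0 0 -0.02"

```text
time: 12.65
tool_pos: [0.5627, -0.1105, 0.1524]
tool_rot: [0.581, 3.087, 0.001]
contact_force: [6.4, 0.4, 2.7]
grip_width: 0.0115
```

```bash
python3 s.py
```

```text
t 12.65 yaw 1.1987 tq [ 0.056 -0.918  0.408] F [6.4 0.4 2.7] pos [ 0.5627 -0.1105  0.1524] w 0.0115 j6 -1.599 tau6 0.109
```

>>> drive_tool:
  series: "1 0 0 0 -0.02;1 0 0 0 -0.02;1 0 0 0 -0.02"

```text
time: 12.95
tool_pos: [0.5627, -0.1105, 0.1524]
tool_rot: [0.673, 3.068, 0.001]
contact_force: [4.9, 0.8, 3.1]
grip_width: 0.0119
```

```bash
python3 s.py
```

```text
t 12.95 yaw 1.1388 tq [ 0.05  -0.867  0.452] F [4.9 0.8 3.1] pos [ 0.5627 -0.1105  0.1524] w 0.0119 j6 -1.54 tau6 0.126
```

>>> drive_tool:
  series: "1 0 0 0 -0.01;1 0 0 0 0;1 0 0 0 0;1 0 0 0 0"

```text
time: 13.35
tool_pos: [0.5627, -0.1105, 0.1524]
tool_rot: [0.687, 3.065, 0.001]
contact_force: [5.9, -0.8, 3.4]
grip_width: 0.0118
```

```bash
python3 s.py
```

```text
t 13.35 yaw 1.1296 tq [ 0.11  -0.925  0.356] F [ 5.9 -0.8  3.4] pos [ 0.5627 -0.1105  0.1524] w 0.0118 j6 -1.53 tau6 0.366
```

>>> drive_tool:
  series: "0.3 0 0 0 0;0.3 0 0 0 0;0.3 0 0 0 0;0.3 0 0 0 0"

```text
time: 13.75
tool_pos: [0.5621, -0.1106, 0.1519]
tool_rot: [-0.687, -3.064, -0.0]
contact_force: [0.1, 0.5, -0.1]
grip_width: 0.0304
```

```bash
python3 s.py
python3 - <<'E'
from h import *
cv2.imwrite(f"pics/wrist6.png",capture("wrist")[:,:,::-1])
E
```

```text
t 13.75 yaw 1.1297 tq [ 0.051 -0.083 -0.027] F [ 0.1  0.5 -0.1] pos [ 0.5621 -0.1106  0.1519] w 0.0304 j6 -1.531 tau6 0.005
```

View pics/wrist6.png

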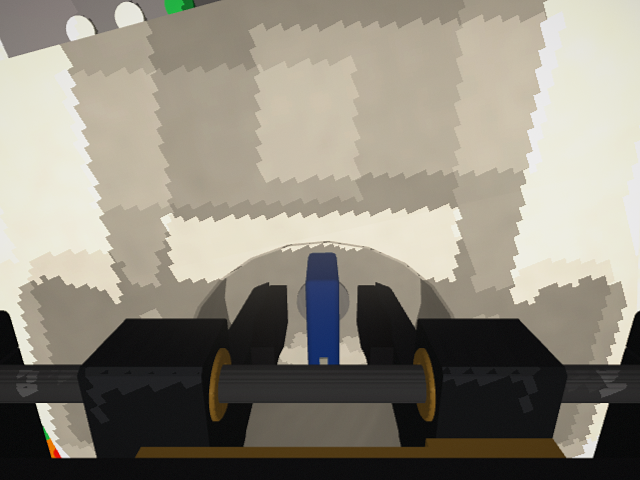

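The fingers (inner edges at columns 288 and 358) stand clear of the bar at column 322, and the bar is still aligned with the jaws. I'll lift straight out and measure the knob.

>>> drive_tool:
  series: "0.3 0 0 10 0;0.3 0 0 15 0;0.3 0 0 25 0;0.3 0 0 40 0;0.3 30 -6 40 0"

```text
time: 14.3
tool_pos: [0.5904, -0.116, 0.2846]
tool_rot: [-0.687, -3.064, -0.0]
contact_force: [1.5, 0.6, 0.8]
grip_width: 0.0311
```

>>> drive_tool:
  series: "0.3 40 -8 20 0;0.3 0 0 0 0;0.3 0 0 0 0;0.3 0 0 0 0"

```text
time: 14.7
tool_pos: [0.6313, -0.1244, 0.3013]
tool_rot: [-0.686, -3.063, -0.001]
contact_force: [-0.4, 0.3, -0.0]
grip_width: 0.0308
```

```bash
python3 s.py
python3 - <<'E'
from h import *
P=camera_params("wrist")
for n in ["wrist","scene"]: cv2.imwrite(f"pics/{n}7.png",capture(n)[:,:,::-1])
im=cv2.imread("pics/wrist7.png").astype(int)
u,v=proj("wrist",[.563,-.111,.17],P).astype(int);print(u,v)
m=((im[...,0]-im[...,2])>35).astype(np.uint8);k=np.zeros_like(m);k[max(0,v-55):v+55,u-55:u+55]=1;m*=k
m=cv2.morphologyEx(m,cv2.MORPH_CLOSE,np.ones((5,5)))
c=max(cv2.findContours(m,0,1)[0],key=cv2.contourArea);b=cv2.boxPoints(cv2.minAreaRect(c));print(b.round())
e=[(b[i]+b[(i+1)%4])/2 for i in range(4)]
A=[ray("wrist",*q,.170,P) for q in e]
for i in(0,1):
    d=A[i]-A[i+2];print("len",np.linalg.norm(d),"yaw",np.arctan2(d[1],d[0]))
E
```

```text
t 14.7 yaw 1.13 tq [ 0.096 -0.064  0.017] F [-0.4  0.3 -0. ] pos [ 0.6313 -0.1244  0.3013] w 0.0308 j6 -1.508 tau6 0.001
297 134
[[289.  95.]
 [305.  94.]
 [308. 170.]
 [291. 171.]]
len 0.050790802173079026 yaw 2.7211453403273036
len 0.011350454875818847 yaw 1.1672143275541922
```

View pics/wrist7.png

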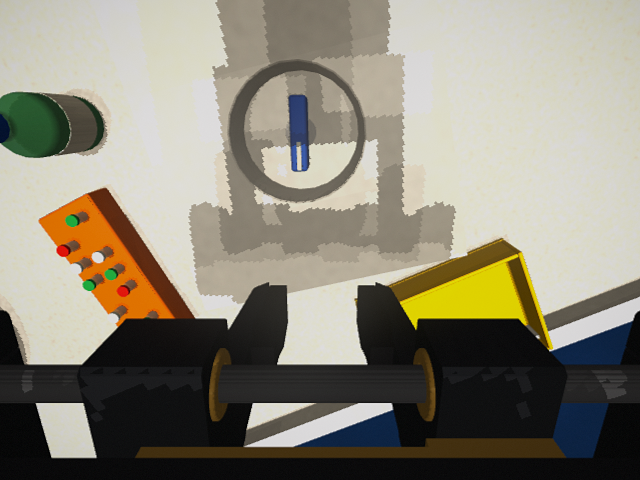

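View pics/scene7.png

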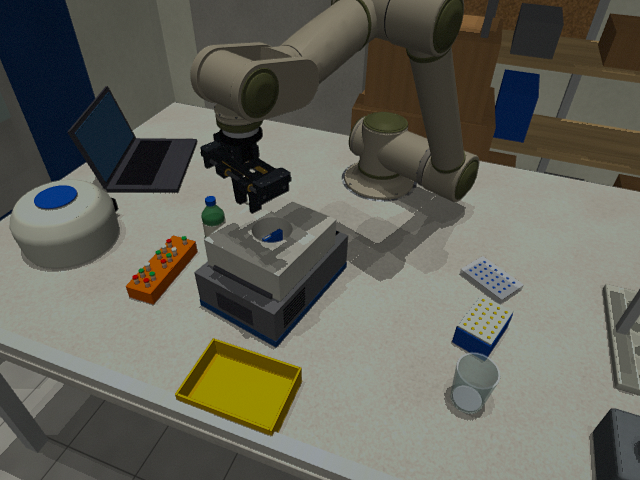

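```bash
python3 -c "
from workcell import *
print(sign_off())"
```

```text
the job is handed in; nothing more can be done
None
```

The lid is shut and the clamp knob is set about 0.25 rad (14–15°) past first contact. I handed the job in at about 15 s of robot time, with the gripper clear of everything. No verdict is reported.

- **Lid:** I pushed it down along its hinge arc with closed fingers at roughly 0.3–0.4 rad/s. It came to a hard stop at 28 N with its top at 0.185 m, where a shut lid should be. The last picture shows it shut.
- **Knob:** While I turned it clockwise, joint 6's torque jumped by about 0.12 N m at 0.66–0.70 rad of turn. It then rose by about 0.3 N m per rad, which matches the pad meeting the plate. I stopped at 0.93 rad of tool turn, about 0.26 rad past contact.
- **Checks after release:** The camera measured 0.92 rad of knob turn against 0.93 from the tool. The bar's absolute yaw read about 0.02 rad off the tool's, within what I'd expect from the camera. That puts the knob about 0.25 rad past contact, inside the 0.14–0.38 window.
- **Limits of the checks:**
  - The clamp force was not measured directly; it is inferred from the angle as about 12 N.
  - The wrist torque sensor was noisy, so I relied on joint 6's torque to find the contact point.
  - The bystanders look unmoved in the last scene picture, but I did not measure them. The marker was out of that view, though the arm did not go near it.

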